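# Clamp a key fob in its holding jig

### The job

Lay the black key fob flat in the nest of the blue holding jig and let go of it. Then swing the jig's red-knobbed hold-down handle round over its cam until it drops into the low notch and its rubber foot holds the fob down. Go gently: never force the handle (keep the push under 20 N, also when it meets its stop), do not shift the small things lying about, and let go at the end.

Things in the scene. Friction and masses are not known exactly. Their poses are not given: they have to be found in the camera images.
- fob: black key fob, the loose thing to clamp, 33 mm wide (x), 72 mm long (y) and 12 mm thick, the narrow key-ring end at +y; origin at the centre of its underside, z up. It lies flat on the bench to the left of the soldering station. Grasp it from above across its width.
- jig: blue holding jig fixed to the bench: a plate 120 (x) x 210 (y) x 12 mm with a round post, a cam ring of 48 mm radius round the post, a handle and a nest. Origin on the post's axis at bench height, z up; the plate reaches from y = -55 to +155 mm; the nest lies along +y.
- nest (a point): centre of the nest's floor, 12 mm above the bench, 105 mm from the post along the jig's +y; axes as the jig's. It takes the fob flat with its LENGTH ALONG THE JIG'S X, either way round: inside 78 (x) x 39 mm (y), walls 8 mm high, 6 mm thick: end walls, and side lips only over the last 14 mm at each end, so the middle 50 mm of both long sides is open for fingers.
- swing (a joint): angle of the handle about the post's vertical axis, rad, growing counter-clockwise seen from above. At 0 the handle points 0.35 rad from the jig's +x toward +y; at 1.22 straight over the nest (+y). It starts between 0.02 and 0.2, on the level part of the cam, and is turned toward larger values.
- post (a point): centre of the post's top, 84 mm above the bench. Cam round it, nominal swing angles: ramp 0.58 to 1.02 (lifts the handle 7 mm), crest to 1.11, then a 13 mm drop into the notch, centred at 1.22 with only 0.05 rad of play, a hard stop right behind. The ring is clamped anywhere within 0.22 rad either way, so all these angles shift together by an unknown amount and must be felt.
- handle: hold-down handle: dark steel arm 16 mm wide from the post out to 162 mm, upper face 68 mm above the bench on the level part. It turns with swing and slides up and down the post, pulled down by a spring with 16 to 22 N, weight included, so it rises and drops by itself unless gripped. Turning takes about 1 N at the knob on the level, 3 to 6 N on the ramp. Origin on the post's axis, x along the arm.
- knob (a point): centre of the top of the red knob, an upright cylinder 18 mm in diameter and 40 mm high standing on the arm 150 mm from the post's axis. Its top is about 108 mm above the bench on the level part of the cam, 114 mm on the crest, 101 mm when fully down in the notch.
- foot: black rubber pad, 36 mm long across the arm and 14 mm wide, on a spring plunger under the arm 105 mm from the post's axis; origin at the centre of its underside. 27 mm above the bench on the level part of the cam; in the notch it presses on the fob with about 2 N.
- fob_shell: loose thin black back shell of a key fob, 33 x 61 x 6 mm, on the bench behind the jig: leave it alone
- flux_bottle: small upright flux bottle, 27 mm in diameter and 62 mm high, near the jig: leave it alone
- relay_blue: small blue cube relay, 24 x 34 x 22 mm, on the bench: leave it alone
Not all that is in view belongs to the job. Of the things that look like the fob, the middle-sized one is meant.

How it is judged:
On the way, in this order (a step that is already met when the one before it is completed fails the run):
1. the fob lies flat in the nest, let go (horizontal distance between fob and nest below 0.009 m and z of fob in the frame of nest below 0.002 m and angle between fob's own z axis and vertical below 0.08 rad and angle between the y axis of fob and the x axis of jig, either way round below 0.2 rad and linear speed of fob below 0.02 m/s and contact force between the fingers and fob below 0.1 N), for 0.2 s.
2. the handle has climbed the cam (z of knob in the frame of jig above 0.111 m).
At the end, for the whole second after the job is handed in: The handle has dropped into the low notch (top of the knob less than 103.5 mm above the bench) and is at rest; the foot presses on the fob with more than 0.5 N; the fob lies flat in the nest, within 9 mm of its centre, 2 mm of its floor, 0.08 rad of level and 0.2 rad of the nest's length (z of knob in the frame of jig below 0.1035 m and velocity of joint swing between -0.05 and 0.05 rad/s and contact force between foot and fob above 0.5 N and horizontal distance between fob and nest below 0.009 m and z of fob in the frame of nest below 0.002 m and angle between fob's own z axis and vertical below 0.08 rad and angle between the y axis of fob and the x axis of jig, either way round below 0.2 rad); the robot touches nothing.
It fails at once if the handle is pushed with more than 20 N (contact force between any of the fingers, the arm and handle above 20 N).
It fails at once if the fob shell, the flux bottle or the relay is shifted by more than 15 mm or the bottle tipped (distance of any of fob_shell, flux_bottle, relay_blue from where it was at the start of the episode above 0.015 m or angle between flux_bottle's own z axis and vertical above 0.3 rad).
It also fails if it takes over 72 s, if anything falls off the work surface, if the arm or the gripper's body presses on something with over 40 N, if the wrist force passes 120 N, or if a joint passes its speed limit or range.

### The arm

A 7-joint arm with a two-finger parallel gripper is mounted at the origin on a cart in front of the work surface, level with it; the furniture and walls round the work are solid. World frame = base frame: x ahead of the robot, y to its left, z up, the work surface at z = 0. Lengths are in m, angles in rad, forces in N, time in s.
With the tool pointing down it reaches from about 0.4 to 0.85 m from the base axis. Payload 6.9 kg.
Tool frame: the origin (TCP) lies on the centre line of the jaws, within the pads' length; the fingertips stand 25 mm ahead of it and the grasp point (between the pads) lies 6 mm ahead of it; z points along the fingers, y is the line along which they close (so a half turn about z gives the same grasp; the last joint's range is limited). The gripper opens to 85 mm and grips with 20 to 120 N. Pads are 22 mm wide; open, the fingers measure 114 mm over their backs; the gripper's body (76 mm by 85 mm) begins 54 mm behind the grasp point. The pads swing forward as they close: fully open they stand 13 mm farther back than shut.
Start: joints at [-1.091, 0.507, -0.238, 1.5, 0.126, 1.149, -0.155], TCP at [0.229, 0.582, 0.256] pointing down, gripper open.
Joint ranges: [-3.08, 3.08], [-0.24, 2.05], [-1.43, 1.35], [0, 2.5], [-1.52, 4.66], [0.17, 1.96], [-2.89, 2.89]. Speed limits (rad/s): [2.39, 2.39, 3.14, 3.14, 3.14, 3.14, 3.14].

### API

Orientations are given as a unit quaternion [x, y, z, w].
In Python, from rig import bot gives the robot as it stands. The module is installed in compiled form; this text tells all that it offers.
- The arm moves only by the tool apply_moves, never from a script. Its argument "plan" is one flat list of numbers, 7 for each row, row after row: the shift along the world's x, y, z in mm, then the turn, a rotation vector about the world's x, y, z in degrees, then the opening, from 0 (shut) to 1 (fully open). In form: [x, y, z, ax, ay, az, grip, x, y, z, ax, ay, az, grip, ...]. A call has 1 to 10 rows; each row shifts and turns the commanded pose from where the row before left it; what a row does not reach is not made up. A row lasts 1/8 s, in which the tool goes at most 62.5 mm and 10.7 degrees, less where a joint would pass 70% of its speed; a pose out of reach is approached as far as the arm can. A call with a gripper value outside its range is refused whole. The fingers move at their own pace and stop on an object; the grip force is fixed at half the most. Time passes only in rows, so rows that do not move let the fingers close. It gives the time, the measured TCP pose, the force, the opening and the grip force at its end, in the units of the state.
- bot.get_obs(): the state, without advancing time (a new reading comes with each control period).
- bot.camera(name): name is "scene" or "top" or "wrist"; returns (picture, depth): 400x640x3 uint8, red, green, blue; 400x640 float32, m along the optical axis (not along the pixel's ray), 0 where there is no reading.
- bot.calibration(name): a dict with "fx", "fy", "cx", "cy" (pixels), "world_from_camera" (4x4, takes a point from camera to world coordinates). Camera axes: x right, y down, z forward; pixel columns grow to the right and rows downward; lengths in m; the calibration is good to about 2 mm. A picture is of the moment at which its call begins: read the wrist's pose just before it. calibration takes no time and is no camera call; for the wrist camera it gives the pose at the moment of the call.
- bot.job_done(): hands the job in; it is judged then, once.
The state is a dict: "clock": time; "joint_positions": joint angles; "qd": joint speeds; "joint_torque": joint torques, N m; "eef_pos": TCP position; "tool_rot": TCP orientation; "ft_force": force on the tool from outside, world axes, zero at the start; "torque": the same for the moment, N m; "opening": finger opening in m; "gripper_force": force on a finger pad.
Only numpy, scipy, OpenCV 4.12 (cv2) and the standard library are available. Lean on these libraries where they do the work, as an engineer would, in place of code of your own. Each camera call takes 0.05 s, during which the arm holds its last target. There are 200 camera calls.

## Working session

There is one attempt and no reset: what is moved stays moved. The work goes in short steps, Python scripts to look and compute and a tool call to move; the robot and the scene stay as the last step left them, time stands still between calls to the robot, and variables do not carry over. Pictures are saved under pics/ and viewed, at most 10 in all, crops included, and the job is handed in when it is done.

Besides the shell and the picture viewer there is one more tool, called after "Call:" as a command line: name --argument value ..., lists and objects as JSON in quotes. apply_moves: Moves the arm, as the interface text tells. Its arguments: {"type":"object","properties":{"plan":{"type":"array"}},"required":["plan"]}

```bash
mkdir -p pics; python3 - <<'E'
from rig import bot
import cv2,numpy as np
for n in ["scene","top"]:
    p,d=bot.camera(n); cv2.imwrite(f"pics/{n}0.png",p[...,::-1]); np.savez(f"{n}0.npz",p=p,d=d)
    c=bot.calibration(n); print(n,c["fx"],c["fy"],c["cx"],c["cy"],np.round(c["world_from_camera"],3).tolist())
o=bot.get_obs();print(o)
E
```

```text
scene 411.8339114920877 411.8339114920877 319.0884260379013 195.41888749672577 [[0.885, -0.296, 0.36, 0.076], [-0.466, -0.58, 0.669, -0.926], [0.011, -0.759, -0.651, 0.882], [0.0, 0.0, 0.0, 1.0]]
top 456.8360548274655 456.8360548274655 325.0764707944529 203.80887348906384 [[-0.029, -0.986, 0.162, 0.327], [-0.999, 0.026, -0.021, -0.095], [0.016, -0.162, -0.987, 1.266], [0.0, 0.0, 0.0, 1.0]]
{'clock': 0.1, 'joint_positions': array([-1.09049347,  0.50823793, -0.23752064,  1.50103865,  0.12569146,
        1.14890086, -0.15478973]), 'qd': array([ 0.00037974, -0.00098975, -0.00152145, -0.00321248, -0.00036394,
       -0.0009295 , -0.00059504]), 'joint_torque': array([-5.38658816e-03, -6.21834898e+01, -2.19478123e+00, -2.50202519e+01,
        1.25039773e-02,  7.77737849e-03, -2.24246571e-05]), 'eef_pos': array([0.22872474, 0.5811993 , 0.25552403]), 'tool_rot': array([ 1.86301648e-01,  9.82492268e-01, -7.87745025e-04, -1.34586766e-04]), 'ft_force': array([ 0.38330522, -0.5588723 , -0.05530162]), 'torque': array([ 0.02629569,  0.04882107, -0.01608274]), 'gripper_force': 0.0, 'opening': 0.08574325049002927}
```

View pics/top0.png

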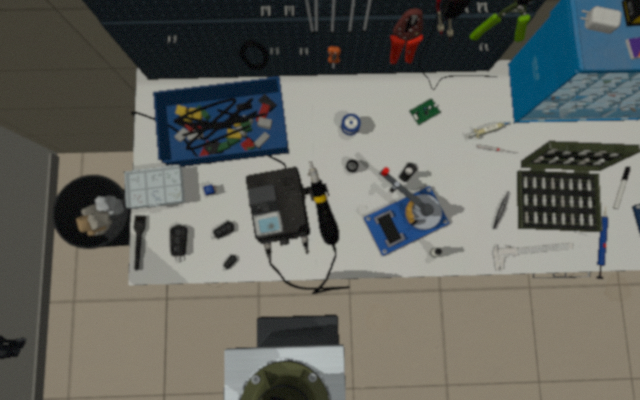

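View pics/scene0.png

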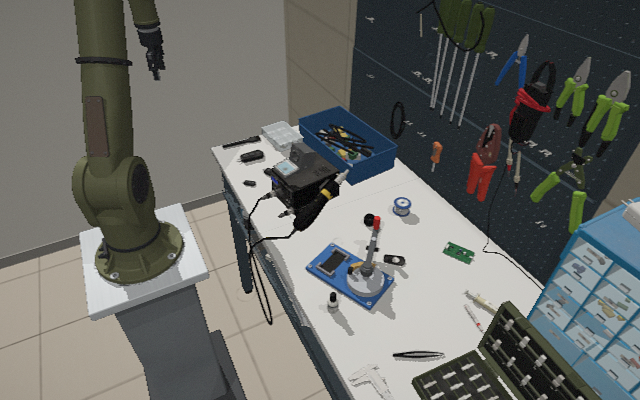

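Top view: there are three fob-like things left of the station, a large one at (178,240), a middle one at (224,229) and a small one at (231,262). The shell is at (408,172), the bottle at (437,252), the jig at (405,220) and the knob at (385,172). The middle one fits the description, so I'll measure its size and confirm it in an enlarged crop.

```bash
cat >h.py <<'E'
import cv2,numpy as np
from rig import bot
def ray(c,uv,z):
    uv=np.atleast_2d(np.float64(uv)); T=np.array(c["world_from_camera"])
    r=np.c_[(uv[:,0]-c["cx"])/c["fx"],(uv[:,1]-c["cy"])/c["fy"],np.ones(len(uv))]@T[:3,:3].T
    return T[:3,3]+r*((z-T[2,3])/r[:,2])[:,None]
def cloud(c,d):
    v,u=np.indices(d.shape);T=np.array(c["world_from_camera"])
    P=np.stack([(u-c["cx"])/c["fx"]*d,(v-c["cy"])/c["fy"]*d,d],-1)
    return P@T[:3,:3].T+T[:3,3]
def blobs(m,amin=20):
    cs,_=cv2.findContours(m.astype(np.uint8),cv2.RETR_EXTERNAL,cv2.CHAIN_APPROX_NONE)
    return [k for k in cs if cv2.contourArea(k)>amin]
def rect(c,k,z):
    P=ray(c,k[:,0,:],z); (ctr,s,a)=cv2.minAreaRect((P[:,:2]*1000).astype(np.float32))
    if s[0]<s[1]: s=s[::-1];a+=90
    return np.round(ctr,1),np.round(s,1),round((a+90)%180-90,1)   # mm, (long,short), angle of long side from x
E
python3 - <<'E'
from h import *
f=np.load("top0.npz");p,d=f["p"],f["d"];c=bot.calibration("top")
W=cloud(c,d)
dark=(p.max(2)<70)
for k in blobs(dark,25):
    x,y,w,h=cv2.boundingRect(k)
    if 130<x<480 and 150<y<270 and w<60: print("dark",x,y,w,h,*rect(c,k,.008), "z",np.round(np.median(W[y:y+h,x:x+w,2][dark[y:y+h,x:x+w]]),3))
hsv=cv2.cvtColor(p,cv2.COLOR_RGB2HSV)
m=(hsv[...,0]>100)&(hsv[...,0]<125)&(hsv[...,1]>140)&(hsv[...,2]>60)
for k in blobs(m,50):
    x,y,w,h=cv2.boundingRect(k)
    if 150<x<480 and 150<y<270: print("blue",x,y,w,h,*rect(c,k,.012))
red=((hsv[...,0]<8)|(hsv[...,0]>172))&(hsv[...,1]>150)&(hsv[...,2]>80)
for k in blobs(red,5):
    x,y,w,h=cv2.boundingRect(k)
    if 350<x<480 and 150<y<270: print("red",x,y,w,h,*rect(c,k,.1))
a=cv2.resize(p[175:275,160:250],None,fx=4,fy=4,interpolation=2);b=cv2.resize(p[150:270,350:470],None,fx=4,fy=4,interpolation=2)
o=np.zeros((480,840,3),np.uint8);o[:400,:360]=a;o[:,360:]=b
cv2.imwrite("pics/crop1.png",cv2.resize(o,(800,457))[...,::-1])
E
```

```text
dark 224 256 13 12 [380.8 141.7] [35.8 17.6] -45.7 z 0.007
dark 171 225 17 31 [443.4 281.3] [82.9 43.7] 1.2 z 0.015
dark 214 222 20 16 [468.1 159. ] [55.6 29.6] -57.1 z 0.01
dark 134 216 12 54 [440.5 394.2] [145.3  29.3] -4.9 z 0.007
dark 378 214 23 30 [ 460.2 -296.7] [78.1 37.6] 22.6 z 0.012
dark 317 201 22 49 [ 473.  -127.4] [135.7  46.4] 12.1 z 0.067
dark 398 187 35 28 [ 540.9 -377.8] [113.6  32.6] 41.0 z 0.069
dark 400 164 17 17 [ 618.2 -359. ] [54.4 28.1] -36.0 z 0.002
dark 346 160 12 12 [ 640.6 -200.6] [32.8 30.3] -46.1 z 0.015
blue 367 198 79 54 [ 480.3 -345. ] [202.4 113.3] -66.1
red 382 168 6 8 [ 599.3 -278.9] [19.1 13. ] -46.5
```

View pics/crop1.png

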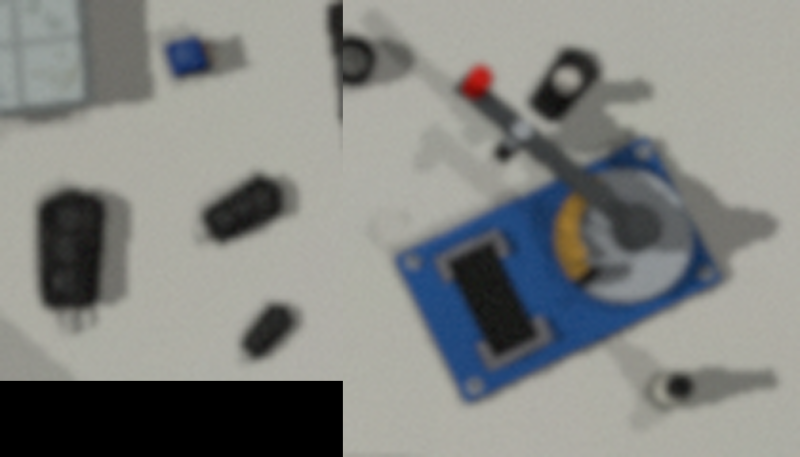

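The crop confirms it: the middle one (body about 56x30 mm, silver ring end toward lower left) at world (468,159) is the fob. Its neighbours are clearly larger (83 mm) and smaller (36 mm). The nest is at about (460,-297), with its long axis at about 23°. Next I'll move above the fob.

Call:
apply_moves --plan '[30,-52,0,0,0,-4.5,1,30,-52,0,0,0,-4.5,1,30,-52,0,0,0,-4.5,1,30,-52,0,0,0,-4.5,1,30,-52,0,0,0,-4.5,1,30,-52,0,0,0,-4.5,1,30,-52,0,0,0,-4.5,1,20,-48,0,0,0,-4,1,0,0,0,0,0,0,1]'

```text
clock: 1.23
eef_pos: [0.4602, 0.165, 0.2561]
tool_rot: [0.481, 0.877, -0.001, 0.001]
ft_force: [-0.2, 1.5, 1.3]
opening: 0.0856
gripper_force: 0.0
```

```bash
cat >>h.py <<'E'
def state():
    from scipy.spatial.transform import Rotation as R
    o=bot.get_obs();m=R.from_quat(o["tool_rot"]).as_matrix()
    print("t",round(o["clock"],2),"tcp",np.round(o["eef_pos"]*1000,1),"yang",round(np.degrees(np.arctan2(m[1,1],m[0,1])),1),"z",np.round(m[:,2],3),"F",np.round(o["ft_force"],1),"open",round(o["opening"]*1000,1),"gf",round(o["gripper_force"],1))
E
python3 - <<'E'
from h import *
state();c=bot.calibration("wrist");p,d=bot.camera("wrist");np.savez("w1.npz",p=p,d=d);W=cloud(c,d)
cv2.imwrite("pics/w1.png",p[...,::-1])
for k in blobs(p.max(2)<70,300):
    x,y,w,h=cv2.boundingRect(k);print(x,y,w,h,*rect(c,k,.008),np.round(W[y+h//2,x+w//2]*1000))
f=np.load("top0.npz");T=cloud(bot.calibration("top"),f["d"]);s=(T[...,2]>.03)&(T[...,0]>.38)&(T[...,0]<.56)&(T[...,1]>-.1)&(T[...,1]<.2)
print("station y max",np.percentile(T[s][:,1],[90,99,99.8]),"z",np.percentile(T[s][:,2],[50,99]))
E
```

```text
t 1.23 tcp [460.2 165.  256.1] yang 32.5 z [ 0.    -0.002 -1.   ] F [-0.2  1.5  1.3] open 85.6 gf 0.0
7 209 633 191 [573.  -8.] [960.7 306.6] 32.5 [523.  70. 113.]
313 147 27 50 [468.7 162.2] [59.3 31.3] -57.5 [468. 163.  12.]
243 126 26 35 [381.9 146.8] [40.4 22.1] -42.8 [382. 148.   9.]
27 43 199 140 [225.8  98. ] [265.3 129.4] 43.4 [ 109.   -2. -271.]
329 27 78 73 [443.8 287.1] [87.4 47. ] -2.1 [441. 285.  17.]
448 0 45 24 [500.9 381.9] [44.7 20.8] 32.5 [502. 382.   8.]
station y max [0.05119723 0.06642362 0.06951728] z [0.10795384 0.17166769]
```

View pics/w1.png

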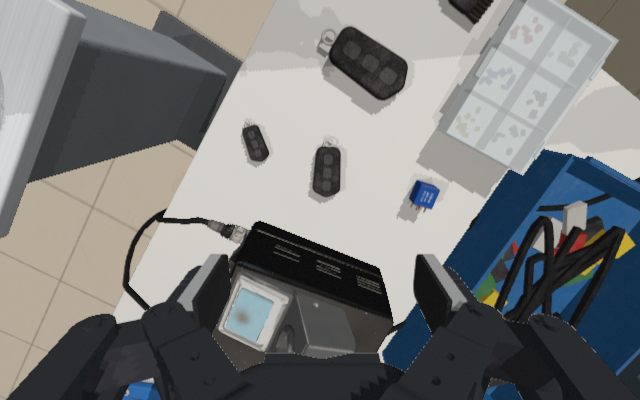

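The wrist view shows the fob at (326,172), ring end up at (326,146); the neighbours are large (368,62) and small (255,142). I'll refine the fob centre and check fingertip height from depth.

```bash
python3 - <<'E'
from h import *
f=np.load("w1.npz");d=f["d"];p=f["p"];c=bot.calibration("wrist");W=cloud(c,d)
t=np.array([.4602,.165,.2561])
q=W[200:330,150:480].reshape(-1,3);q=q[(d[200:330,150:480].ravel()>0)&(np.hypot(*(q-t)[:,:2].T)<.08)&(q[:,2]>.19)]
print("finger lowest z rel TCP mm",np.round((np.percentile(q[:,2],[0,.5,2,5])-t[2])*1000,1))
u=np.array([-.537,.843])
r=W[130:210,300:350].reshape(-1,3);cc=np.array([.4687,.1622])
for n,m in (("z>4",r[:,2]>.004),("z>8",r[:,2]>.008)):
    s=(r[m][:,:2]-cc)*1000; print(n,m.sum(),"along",np.round(np.percentile(s@u,[0,1,50,99,100]),1),"across",np.round(np.percentile(s@[.843,.537],[0,1,50,99,100]),1))
g=p[130:210,300:350].astype(int).mean(2); print(np.round(g[:24,20:34]).astype(int))
E
```

```text
finger lowest z rel TCP mm [-12.6 -10.7  -8.7  -5.9]
z>4 1290 along [-27.2 -25.3   5.5  87.3  87.3] across [-15.9 -14.6   0.9  16.2  16.6]
z>8 1218 along [-27.2 -25.3   4.2  87.3  87.3] across [-15.9 -14.6   0.8  16.2  16.6]
[[209 209 209 209 209 209 209 209 209 209 209 209 209 209]
 [209 209 209 209 209 209 209 209 209 209 209 209 209 209]
 [209 209 209 209 209 209 209 209 208 209 209 209 209 209]
 [209 208 209 209 209 209 209 209 206 208 209 209 209 209]
 [209 209 209 209 208 209 206 208 201 205 207 209 209 209]
 [209 209 209 205 205 204 198 206 199 196 201 206 208 206]
 [208 209 209 197 197 195 192 204 201 188 191 197 197 197]
 [208 208 206 197 195 192 190 196 197 185 189 189 186 190]
 [208 208 203 198 191 185 194 188 190 187 191 191 193 195]
 [208 208 208 201 182 187 182 186 184 182 182 184 194 197]
 [208 209 208 191 183 186 164 188 187 190 193 180 188 196]
 [208 208 208 172 188 174 158 150 161 188 200 192 181 195]
 [207 208 205 157 187 158 157 148 123 166 182 190 179 197]
 [201 203 186 146 180 167 173 155 116 123 141 163 183 196]
 [195 192 149 148 166 178 184 175 139 110 114 144 187 178]
 [189 171 134 161 145 167 176 177 163 136 137 173 180 169]
 [158 110  89 125 106 112 143 143 144 143 147 149 130 143]
 [ 78  49  44  45  44  46  59  64  80  85  81  61  63  64]
 [ 44  46  47  50  52  53  50  49  50  50  47  47  49  47]
 [ 48  53  55  56  57  59  53  48  47  50  48  51  50  46]
 [ 53  58  60  58  57  54  53  47  46  48  51  53  50  49]
 [ 56  58  59  59  56  55  52  45  45  51  53  51  48  52]
 [ 52  54  57  57  51  52  47  46  47  49  50  51  47  50]
 [ 55  52  53  48  48  47  50  51  53  49  45  45  44  49]]
```

Open tips sit about 12.6 mm below the TCP, so the 25 mm figure is for shut fingers. I'll descend to TCP z = 25 and grasp.

Call:
apply_moves --plan '[6,1.5,-50,0,0,0,0.7,0,0,-50,0,0,0,0.7,0,0,-50,0,0,0,0.7,0,0,-40,0,0,0,0.7,0,0,-20,0,0,0,0.7,0,0,-15,0,0,0,0.7,0,0,-6,0,0,0,0.7]'

```text
clock: 2.15
eef_pos: [0.4644, 0.172, 0.0247]
tool_rot: [0.476, 0.879, -0.0, -0.0]
ft_force: [0.2, -0.2, 0.2]
opening: 0.0602
gripper_force: 0.0
```

Call:
apply_moves --plan '[0,0,0,0,0,0,0.2,0,0,0,0,0,0,0.2,0,0,0,0,0,0,0.2,0,0,0,0,0,0,0.2,0,0,0,0,0,0,0.2]'

```text
clock: 2.78
eef_pos: [0.4655, 0.1716, 0.0263]
tool_rot: [0.477, 0.879, 0.001, 0.001]
ft_force: [-1.1, 0.7, 5.9]
opening: 0.0277
gripper_force: 58.6
```

Call:
apply_moves --plan '[0,0,5,0,0,0,0.2,0,0,20,0,0,0,0.2,0,0,50,0,0,0,0.2,0,0,50,0,0,0,0.2,0,0,50,0,0,0,0.2,0,0,50,0,0,0,0.2,0,0,0,0,0,0,0.2]'

```text
clock: 3.65
eef_pos: [0.4664, 0.1715, 0.2544]
tool_rot: [0.477, 0.879, 0.003, 0.002]
ft_force: [-0.5, 0.7, -0.7]
opening: 0.0281
gripper_force: 58.5
```

```bash
python3 - <<'E'
from h import *
state();c=bot.calibration("wrist");p,d=bot.camera("wrist");np.savez("w2.npz",p=p,d=d)
cv2.imwrite("pics/w2.png",cv2.resize(p[120:400,150:490],None,fx=2,fy=2)[...,::-1])
E
```

```text
t 3.65 tcp [466.4 171.5 254.4] yang 33.0 z [ 0.007  0.003 -1.   ] F [-0.5  0.7 -0.7] open 28.1 gf 58.5
```

View pics/w2.png

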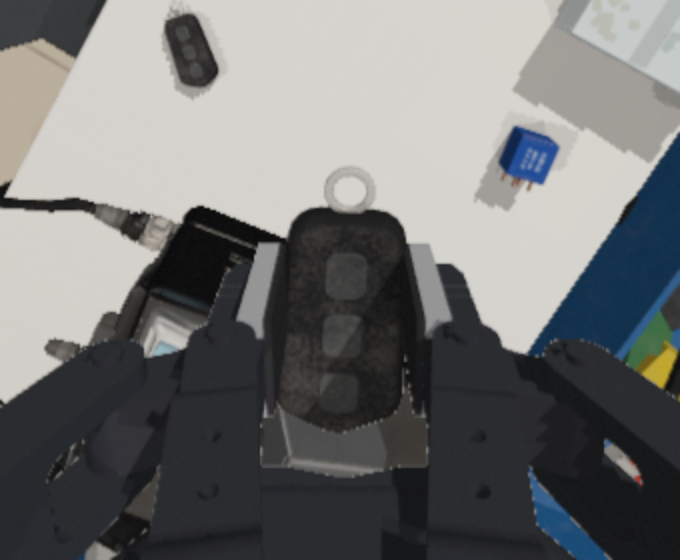

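The fob is held level-looking, ring end nearer the camera: ring tip at original pixel (325,203), body near end at (322,224), far end at (322,335). I'll compute its pose in the tool frame.

```bash
python3 - <<'E'
from h import *
from scipy.spatial.transform import Rotation as R
f=np.load("w2.npz");p,d=f["p"],f["d"];c=bot.calibration("wrist");W=cloud(c,d);o=bot.get_obs();M=R.from_quat(o["tool_rot"]).as_matrix();t=o["eef_pos"]
L=lambda X:np.round((X-t)@M*1000,1)
for uv in ([325,203],[322,224],[322,335]): print(uv,L(ray(c,[uv],.238))[0],"cloud",L(W[uv[1],uv[0]]))
# top face plane fit
X=((W[230:330,300:345]-t)@M*1000).reshape(-1,3);X=X[np.abs(X[:,2]-16)<8];
A=np.c_[X[:,:2],np.ones(len(X))];k=np.linalg.lstsq(A,X[:,2],rcond=None)[0];print(len(X),"plane",np.round(k,3),"std",np.std(X[:,2]-A@k))
print("x range",np.percentile(X[:,0],[0,1,99,100]),"y",np.percentile(X[:,1],[1,99]))
E
```

```text
[325, 203] [33.3  2.1 14.1] cloud [-47.3   4.9 254.9]
[322, 224] [23.3  0.7 14.1] cloud [20.5  0.8 21. ]
[322, 335] [-37.3   0.7  14.2] cloud [-38.3   0.7  15.4]
4481 plane [1.2000e-02 7.0000e-03 1.4999e+01] std 0.7848582533727704
x range [-35.7586181  -34.20518704  18.91164021  19.6769454 ] y [-9.93300174 11.34821258]
```

Call:
apply_moves --plan '[0,-40,20,0,0,-10,0.2,0,-50,10,0,0,-10,0.2,0,-50,0,0,0,-10,0.2,0,-50,0,0,0,-10,0.2,-5,-50,0,0,0,-10,0.2,-10,-50,0,0,0,-10,0.2,-20,-50,0,0,0,-10,0.2,-20,-50,0,0,0,-10,0.2,-20,-50,0,0,0,-10,0.2,-10,-50,0,0,0,-10,0.2]'

```text
clock: 4.95
eef_pos: [0.378, -0.3199, 0.2792]
tool_rot: [0.981, 0.196, -0.001, -0.001]
ft_force: [1.0, -0.1, -0.2]
opening: 0.0279
gripper_force: 58.5
```

Call:
apply_moves --plan '[0,0,0,0,0,0,0.2,0,0,0,0,0,0,0.2]'

```text
clock: 5.2
eef_pos: [0.3795, -0.318, 0.2791]
tool_rot: [0.98, 0.2, -0.001, -0.001]
ft_force: [0.4, 0.9, -0.6]
opening: 0.0277
gripper_force: 58.5
```

```bash
python3 - <<'E'
from h import *
state();c=bot.calibration("wrist");p,d=bot.camera("wrist");np.savez("w3.npz",p=p,d=d)
cv2.imwrite("pics/w3.png",p[...,::-1])
for k in blobs(p.max(2)<70,300):
    x,y,w,h=cv2.boundingRect(k);print(x,y,w,h,*rect(c,k,.012))
E
```

```text
t 5.2 tcp [ 379.5 -318.   279.1] yang -66.9 z [-0.002  0.002 -1.   ] F [ 0.4  0.9 -0.6] open 27.7 gf 58.5
0 239 106 159 [-16.4 -49.5] [295.5 147.4] 6.0
42 224 561 176 [ 165.5 -405.7] [894. 301.] -66.8
598 211 42 31 [ 456.6 -710.6] [71.9 14.7] 85.8
229 173 31 59 [ 290.6 -241.6] [77.3 21.6] -0.1
12 146 229 106 [ 228.9 -119.7] [293.2 121.1] -49.8
536 137 82 56 [ 499.2 -605.5] [106.9  16.3] -27.7
314 56 35 72 [ 459.2 -293.9] [78.  38.5] 23.4
12 3 114 123 [357.4  -4.4] [159.9  45.1] 54.7
71 0 139 148 [392.6 -97.6] [156.8 143.8] 23.0
```

View pics/w3.png

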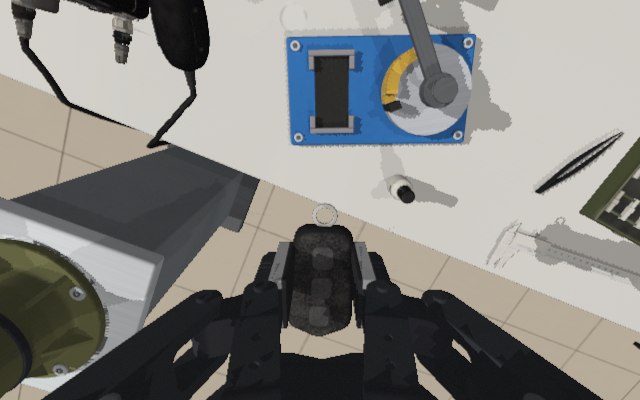

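The nest is at (332,92) in the image, which is world (459,-294) with its long axis at 23.4°. The post is at (440,90) and the bottle at (402,188). I'll move over the nest.

Call:
apply_moves --plan '[40,12.5,0,0,0,0.3,0.2,41,13,0,0,0,0,0.2,0,0,-60,0,0,0,0.2,0,0,-60,0,0,0,0.2,0,0,-50,0,0,0,0.2,0,0,-30,0,0,0,0.2,0,0,-19,0,0,0,0.2,0,0,0,0,0,0,0.2,0,0,0,0,0,0,0.2]'

```text
clock: 6.38
eef_pos: [0.4614, -0.2928, 0.0619]
tool_rot: [0.979, 0.203, 0.0, 0.0]
ft_force: [-0.5, 0.2, -0.3]
opening: 0.0279
gripper_force: 58.5
```

```bash
python3 - <<'E'
from h import *
state()
E
```

```text
t 6.38 tcp [ 461.4 -292.8   61.9] yang -66.6 z [ 0.001 -0.    -1.   ] F [-0.5  0.2 -0.3] open 27.9 gf 58.5
```

Call:
apply_moves --plan '[-0.5,0,-8,0,0,0,0.2,0,0,-6,0,0,0,0.2,0,0,-4,0,0,0,0.2,0,0,-3,0,0,0,0.2,0,0,-1,0,0,0,0.2,0,0,0,0,0,0,0.2]'

```text
clock: 7.12
eef_pos: [0.4607, -0.2934, 0.0394]
tool_rot: [0.979, 0.202, 0.0, 0.0]
ft_force: [2.7, 0.5, 0.3]
opening: 0.0279
gripper_force: 58.6
```

Call:
apply_moves --plan '[0,0,-1,0,0,0,0.2,0,0,0,0,0,0,0.2]'

```text
clock: 7.38
eef_pos: [0.4607, -0.2934, 0.0384]
tool_rot: [0.979, 0.202, 0.0, 0.0]
ft_force: [3.0, 0.4, 1.3]
opening: 0.0273
gripper_force: 58.8
```

Call:
apply_moves --plan '[0,0,0,0,0,0,0.4,0,0,0,0,0,0,0.55,0,0,0,0,0,0,0.6,0,0,0,0,0,0,0.6,0,0,8,0,0,0,0.6,0,0,30,0,0,0,0.6,0,0,60,0,0,0,0.6,-30,-12,60,0,0,0,0.6,-30,-12,60,0,0,0,0.6,0,0,0,0,0,0,0.6]'

```text
clock: 8.62
eef_pos: [0.4041, -0.3184, 0.2512]
tool_rot: [0.98, 0.2, 0.003, 0.003]
ft_force: [-0.4, -1.5, -0.7]
opening: 0.0512
gripper_force: 0.0
```

```bash
python3 - <<'E'
from h import *
state();c=bot.calibration("wrist");p,d=bot.camera("wrist");np.savez("w4.npz",p=p,d=d);W=cloud(c,d)
hsv=cv2.cvtColor(p,cv2.COLOR_RGB2HSV)
red=((hsv[...,0]<8)|(hsv[...,0]>172))&(hsv[...,1]>150)&(hsv[...,2]>80)
for k in blobs(red,30):
    x,y,w,h=cv2.boundingRect(k);print("red",x,y,w,h,rect(c,k,.108),np.round(W[y+h//2,x+w//2]*1000))
n=np.array([.4592,-.2939]);S=W.reshape(-1,3);ex=np.array([.918,.397]);ey=np.array([-.397,.918])
L=np.c_[(S[:,:2]-n)@ex,(S[:,:2]-n)@ey,S[:,2]]*1000
q=L[(abs(L[:,0])<22)&(abs(L[:,1])<12)];A=np.c_[q[:,:2],np.ones(len(q))];k=np.linalg.lstsq(A,q[:,2],rcond=None)[0];print("fob top plane",np.round(k,3),len(q))
i=(abs(L[:,0])<55)&(abs(L[:,1])<45);v,u=np.divmod(np.flatnonzero(i),640)
a,b,e,g=u.min(),u.max(),v.min(),v.max();print(a,b,e,g)
cv2.imwrite("pics/w4.png",cv2.resize(p[max(e-40,0):g+30,max(a-40,0):b+180],None,fx=2,fy=2)[:600,:800,::-1])
E
```

```text
t 8.62 tcp [ 404.1 -318.4  251.2] yang -66.9 z [ 0.007 -0.005 -1.   ] F [-0.4 -1.5 -0.7] open 51.2 gf 0.0
fob top plane [  9.564   1.048 116.534] 1966
0 637 1 399
```

View pics/w4.png

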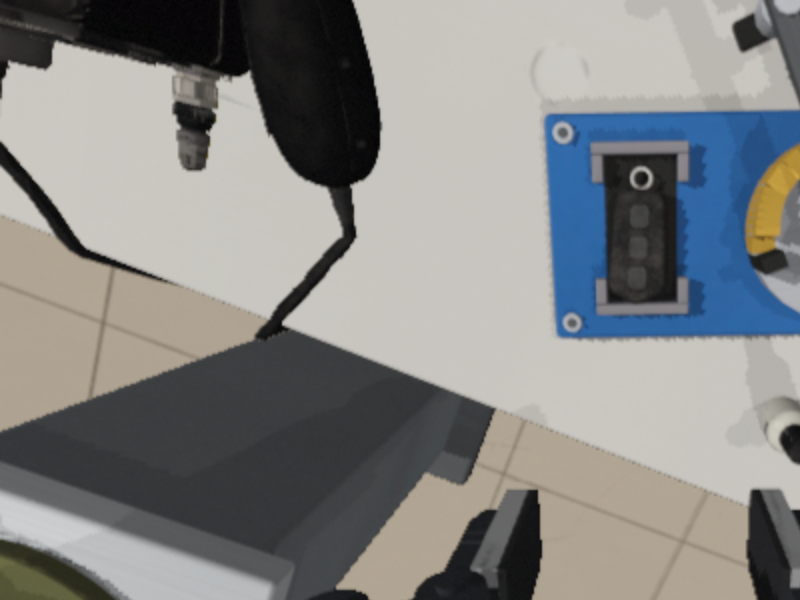

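The fob lies in the nest between the walls, ring end up at crop (642,178), about 3 mm off centre along the length. Next I'll go behind (clockwise of) the knob with the fingers shut, staying high.

Call:
apply_moves --plan '[55,4,0,0,0,6,0,55,4,0,0,0,6,0,55,4,0,0,0,6,0,56,4,0,0,0,7,0,0,0,0,0,0,0,0,0,0,0,0,0,0,0]'

```text
clock: 9.43
eef_pos: [0.6259, -0.2988, 0.2442]
tool_rot: [0.912, 0.409, -0.001, -0.001]
ft_force: [-0.1, 0.1, 0.6]
opening: 0.0001
gripper_force: 0.0
```

```bash
python3 - <<'E'
from h import *
state();print(np.round(bot.get_obs()["joint_positions"],2))
f=np.load("w4.npz")
c=bot.calibration("top");p,d=bot.camera("top");W=cloud(c,d)
hsv=cv2.cvtColor(p,cv2.COLOR_RGB2HSV)
red=((hsv[...,0]<8)|(hsv[...,0]>172))&(hsv[...,1]>150)&(hsv[...,2]>80)
for k in blobs(red,3):
    x,y,w,h=cv2.boundingRect(k)
    if 350<x<480 and 150<y<270: print("red",x,y,w,h,rect(c,k,.1))
c=bot.calibration("wrist");p,d=bot.camera("wrist");np.savez("w5.npz",p=p,d=d);W=cloud(c,d)
hsv=cv2.cvtColor(p,cv2.COLOR_RGB2HSV)
red=((hsv[...,0]<8)|(hsv[...,0]>172))&(hsv[...,1]>150)&(hsv[...,2]>80)
for k in blobs(red,10): print("wred",cv2.boundingRect(k),rect(c,k,.1))
E
```

```text
t 9.43 tcp [ 625.9 -298.8  244.2] yang -41.7 z [-0.003  0.001 -1.   ] F [-0.1  0.1  0.6] open 0.1 gf 0.0
[ 0.2   0.65  0.41  1.31 -0.26  1.23 -0.11]
wred (279, 174, 23, 29) (array([ 606.2, -278.6]), array([26.1, 17.1]), 32.5)
```

Call:
apply_moves --plan '[6,-6,-50,0,0,0,0,0,0,-50,0,0,0,0,0,0,-25,0,0,0,0,0,0,-12,0,0,0,0,0,0,0,0,0,0,0]'

```text
clock: 10.15
eef_pos: [0.6318, -0.3056, 0.1095]
tool_rot: [0.913, 0.409, -0.0, -0.0]
ft_force: [0.8, 0.1, 0.2]
opening: -0.0002
gripper_force: 0.0
```

```bash
python3 - <<'E'
from h import *
state()
for n in["scene","wrist"]:
    p,d=bot.camera(n); 
    cv2.imwrite(f"pics/{n}6.png",(cv2.resize(p[180:300,310:450],None,fx=4,fy=4) if n=="scene" else p)[...,::-1])
E
```

```text
t 10.15 tcp [ 631.8 -305.6  109.5] yang -41.7 z [-0.  0. -1.] F [0.8 0.1 0.2] open -0.2 gf 0.0
```

View pics/scene6.png

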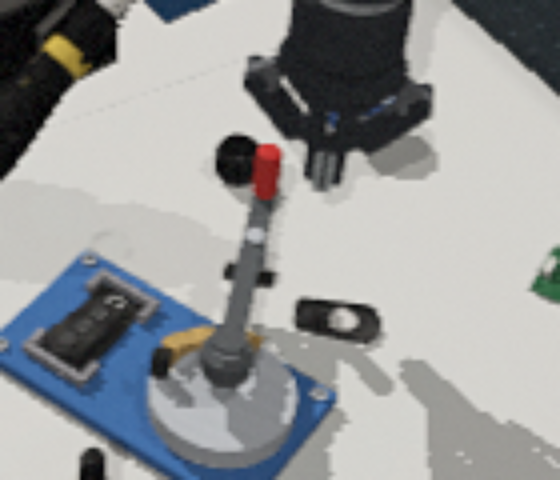

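The fingers are right of (behind) the knob: fingers at (325,165), knob at (267,170), nothing in the way. I'll compute the push arc.

```bash
cat >>h.py <<'E'
C=np.array([500.9,-390.3])
def arc(f,lag=23.5):
    a=np.radians(f);return C+150*np.array([np.cos(a),np.sin(a)])+lag*np.array([np.sin(a),-np.cos(a)])
def knob():
    "handle angle and height from the red pixels' depth (wrist)"
    c=bot.calibration("wrist");p,d=bot.camera("wrist");W=cloud(c,d)*1000
    h=cv2.cvtColor(p,cv2.COLOR_RGB2HSV);m=((h[...,0]<8)|(h[...,0]>172))&(h[...,1]>150)&(h[...,2]>60)&(d>0)&(np.hypot(W[...,0]-C[0],W[...,1]-C[1])<175)
    q=W[m];q=q[q[:,2]>60]
    if len(q)<20: print("knob: few px",len(q));return
    top=q[q[:,2]>np.percentile(q[:,2],97)-3];e=top[:,:2].mean(0)-C
    print("knob px",len(q),"top z",np.round(np.percentile(q[:,2],[50,97]),1),"ctr",np.round(top.mean(0),1),"r",round(np.hypot(*e)),"ang",round(np.degrees(np.arctan2(e[1],e[0])),1))
E
python3 - <<'E'
from h import *
knob()
F=[48.3]+list(range(52,133,4))
for a,b in zip(F,F[1:]): print(b,np.round(arc(b),0),"per deg",np.round((arc(b)-arc(a))/(b-a),2))
E
```

```text
knob px 2140 top z [101.6 107.6] ctr [ 605.1 -278.8  106.8] r 153 ang 46.9
52 [ 612. -287.] per deg [-1.75  1.99]
56 [ 604. -279.] per deg [-1.88  1.87]
60 [ 596. -272.] per deg [-2.    1.73]
64 [ 588. -266.] per deg [-2.12  1.59]
68 [ 579. -260.] per deg [-2.22  1.44]
72 [ 570. -255.] per deg [-2.32  1.28]
76 [ 560. -250.] per deg [-2.4   1.12]
80 [ 550. -247.] per deg [-2.48  0.95]
84 [ 540. -244.] per deg [-2.53  0.77]
88 [ 530. -241.] per deg [-2.58  0.59]
92 [ 519. -240.] per deg [-2.62  0.41]
96 [ 509. -239.] per deg [-2.64  0.23]
100 [ 498. -238.] per deg [-2.65  0.04]
104 [ 487. -239.] per deg [-2.65 -0.14]
108 [ 477. -240.] per deg [-2.63 -0.33]
112 [ 466. -242.] per deg [-2.6  -0.51]
116 [ 456. -245.] per deg [-2.56 -0.69]
120 [ 446. -249.] per deg [-2.5  -0.87]
124 [ 437. -253.] per deg [-2.44 -1.04]
128 [ 427. -258.] per deg [-2.36 -1.21]
132 [ 418. -263.] per deg [-2.27 -1.37]
```

Call:
apply_moves --plan '[-2.5,2.5,-1,0,0,0,0,-2.5,2,-1,0,0,0,0,-2.5,2,0,0,0,0,0,-2,1.5,0,0,0,0,0,-2,1.5,0,0,0,0,0,-2,2,0,0,0,1,0,-2,2,0,0,0,1,0,-2,2,0,0,0,1,0,-2,2,0,0,0,1,0]'

```text
clock: 11.42
eef_pos: [0.6133, -0.2876, 0.1076]
tool_rot: [0.897, 0.442, 0.001, 0.0]
ft_force: [5.1, -1.1, -0.8]
opening: 0.0
gripper_force: 2.3
```

```bash
python3 -c "
from h import *
state();knob()"
```

```text
t 11.43 tcp [ 613.3 -287.6  107.6] yang -37.6 z [ 0.001  0.    -1.   ] F [ 5.1 -1.1 -0.8] open 0.0 gf 2.3
knob px 1994 top z [102.  107.7] ctr [ 596.6 -271.   106.9] r 153 ang 51.2
```

Call:
apply_moves --plan '[-1.9,1.9,0,0,0,1,0,-1.9,1.9,0,0,0,1,0,-1.9,1.9,0,0,0,1,0,-1.9,1.8,0,0,0,1,0,-2,1.8,0,0,0,1,0,-2,1.7,0,0,0,1,0,-2,1.7,0,0,0,1,0,-2,1.7,0,0,0,1,0]'

```text
clock: 12.48
eef_pos: [0.5974, -0.2731, 0.1075]
tool_rot: [0.864, 0.503, 0.0, 0.0]
ft_force: [4.9, 1.1, -0.5]
opening: 0.0001
gripper_force: 2.3
```

Call:
apply_moves --plan '[-2.1,1.6,0,0,0,1,0,-2.1,1.6,0,0,0,1,0,-2.1,1.6,0,0,0,1,0,-2.1,1.6,0,0,0,1,0,-2.2,1.5,0,0,0,1,0,-2.2,1.5,0,0,0,1,0]'

```text
clock: 13.22
eef_pos: [0.5846, -0.2638, 0.1075]
tool_rot: [0.837, 0.548, 0.0, 0.0]
ft_force: [5.6, 0.1, 0.1]
opening: -0.0002
gripper_force: 2.2
```

```bash
python3 -c "
from h import *
state();knob()"
```

```text
t 13.22 tcp [ 584.6 -263.8  107.5] yang -23.6 z [ 0.001  0.    -1.   ] F [5.6 0.1 0.1] open -0.2 gf 2.2
knob px 2026 top z [102.1 107.6] ctr [ 564.7 -251.6  106.9] r 153 ang 65.3
```

Call:
apply_moves --plan '[-2.2,1.4,0,0,0,1,0,-2.2,1.4,0,0,0,1,0,-2.3,1.3,0,0,0,1,0,-2.3,1.3,0,0,0,1,0,-2.3,1.3,0,0,0,1,0,-2.3,1.2,0,0,0,1,0]'

```text
clock: 14.02
eef_pos: [0.5709, -0.2559, 0.1074]
tool_rot: [0.807, 0.591, 0.0, 0.0]
ft_force: [5.7, 0.2, -0.6]
opening: -0.0001
gripper_force: 2.4
```

Call:
apply_moves --plan '[-2.4,1.2,0,0,0,1,0,-2.4,1.2,0,0,0,1,0,-2.4,1.1,0,0,0,1,0,-2.4,1.1,0,0,0,1,0,-2.4,1,0,0,0,1,0,-2.4,1,0,0,0,1,0]'

```text
clock: 14.78
eef_pos: [0.5563, -0.2494, 0.1074]
tool_rot: [0.775, 0.632, 0.0, -0.0]
ft_force: [4.8, -0.5, 0.9]
opening: 0.0
gripper_force: 2.3
```

```bash
python3 -c "
from h import *
state();knob()"
```

```text
t 14.78 tcp [ 556.3 -249.4  107.4] yang -11.6 z [ 0.  0. -1.] F [ 4.8 -0.5  0.9] open 0.0 gf 2.3
knob px 2047 top z [102.1 107.7] ctr [ 534.6 -241.7  106.9] r 152 ang 77.2
```

Call:
apply_moves --plan '[-2.5,1,0,0,0,1,0,-2.5,0.9,0,0,0,1,0,-2.5,0.9,0,0,0,1,0,-2.5,0.8,0,0,0,1,0,-2.5,0.8,0,0,0,1,0]'

```text
clock: 15.45
eef_pos: [0.5437, -0.2452, 0.1073]
tool_rot: [0.747, 0.665, -0.0, -0.0]
ft_force: [4.9, -0.5, 0.6]
opening: -0.0004
gripper_force: 2.2
```

Call:
apply_moves --plan '[-2.5,0.8,0,0,0,1,0,-2.6,0.7,0,0,0,1,0,-2.6,0.6,0,0,0,1,0,-2.6,0.6,0,0,0,1,0,-2.6,0.5,0,0,0,1,0]'

```text
clock: 16.08
eef_pos: [0.5319, -0.2422, 0.1076]
tool_rot: [0.717, 0.697, 0.001, 0.001]
ft_force: [7.5, 0.9, -0.3]
opening: 0.0002
gripper_force: 3.9
```

```bash
python3 -c "
from h import *
state();knob()"
```

```text
t 16.07 tcp [ 531.9 -242.2  107.6] yang -1.6 z [ 0.002 -0.001 -1.   ] F [ 7.5  0.9 -0.3] open 0.2 gf 3.9
knob px 2063 top z [102.3 108. ] ctr [ 509.4 -238.3  107.2] r 152 ang 86.8
```

Call:
apply_moves --plan '[-2.6,0.5,0,0,0,1,0,-2.6,0.5,0,0,0,1,0,-2.6,0.5,0,0,0,1,0,-2.6,0.4,0,0,0,1,0]'

```text
clock: 16.62
eef_pos: [0.5226, -0.2404, 0.1082]
tool_rot: [0.692, 0.722, 0.001, 0.002]
ft_force: [8.5, 0.0, 3.4]
opening: -0.0001
gripper_force: 4.4
```

Call:
apply_moves --plan '[-2.6,0.4,0,0,0,1,0,-2.6,0.4,0,0,0,1,0,-2.6,0.3,0,0,0,1,0,-2.6,0.3,0,0,0,1,0]'

```text
clock: 17.12
eef_pos: [0.5124, -0.2391, 0.1086]
tool_rot: [0.666, 0.746, 0.001, 0.002]
ft_force: [8.1, 0.4, 5.7]
opening: -0.0001
gripper_force: 4.6
```

```bash
python3 -c "
from h import *
state();knob()"
```

```text
t 17.12 tcp [ 512.4 -239.1  108.6] yang 6.4 z [ 0.005 -0.002 -1.   ] F [8.1 0.4 5.7] open -0.1 gf 4.6
knob px 2040 top z [103.3 109.5] ctr [ 489.7 -238.2  108.7] r 152 ang 94.2
```

Call:
apply_moves --plan '[-2.6,0.2,0.4,0,0,1,0,-2.6,0.2,0.4,0,0,1,0,-2.6,0.1,0.4,0,0,1,0,-2.6,0.1,0.4,0,0,1,0]'

```text
clock: 17.68
eef_pos: [0.5022, -0.2387, 0.11]
tool_rot: [0.64, 0.768, 0.001, 0.003]
ft_force: [6.5, -0.2, 1.1]
opening: -0.0002
gripper_force: 3.1
```

Call:
apply_moves --plan '[-2.6,0,0.4,0,0,1,0,-2.6,0,0.4,0,0,1,0,-2.6,0,0.4,0,0,1,0,-2.6,-0.1,0.4,0,0,1,0]'

```text
clock: 18.18
eef_pos: [0.4915, -0.239, 0.1114]
tool_rot: [0.613, 0.79, 0.001, 0.003]
ft_force: [8.7, -1.1, 1.0]
opening: -0.0002
gripper_force: 4.4
```

```bash
python3 -c "
from h import *
state();knob()"
```

```text
t 18.18 tcp [ 491.5 -239.   111.4] yang 14.4 z [ 0.005 -0.002 -1.   ] F [ 8.7 -1.1  1. ] open -0.2 gf 4.4
knob px 2054 top z [106.  112.1] ctr [ 469.  -241.4  111.3] r 152 ang 102.1
```

Call:
apply_moves --plan '[-2.6,-0.2,0.4,0,0,1,0,-2.6,-0.2,0.4,0,0,1,0,-2.6,-0.3,0.3,0,0,1,0,-2.6,-0.3,0.3,0,0,1,0]'

```text
clock: 18.73
eef_pos: [0.4808, -0.2401, 0.1126]
tool_rot: [0.585, 0.811, 0.0, 0.002]
ft_force: [9.9, -1.0, -0.6]
opening: 0.0
gripper_force: 4.1
```

Call:
apply_moves --plan '[-2.6,-0.4,0.3,0,0,1,0,-2.6,-0.4,0.3,0,0,1,0,-2.6,-0.4,0.3,0,0,1,0]'

```text
clock: 19.1
eef_pos: [0.4724, -0.2413, 0.1133]
tool_rot: [0.563, 0.826, 0.0, 0.002]
ft_force: [6.2, -1.3, -1.3]
opening: -0.0001
gripper_force: 2.8
```

```bash
python3 -c "
from h import *
state();knob()"
```

```text
t 19.1 tcp [ 472.4 -241.3  113.3] yang 21.4 z [ 0.003 -0.002 -1.   ] F [ 6.2 -1.3 -1.3] open -0.1 gf 2.8
knob px 2023 top z [107.6 113.9] ctr [ 450.5 -246.5  113.1] r 152 ang 109.3
```

Call:
apply_moves --plan '[-1.5,-0.3,0,0,0,0.6,0,-1.5,-0.3,0,0,0,0.6,0,-1.5,-0.3,0,0,0,0.6,0,-1.5,-0.4,0,0,0,0.6,0]'

```text
clock: 19.65
eef_pos: [0.4664, -0.2422, 0.1136]
tool_rot: [0.546, 0.838, 0.0, 0.002]
ft_force: [6.3, 0.2, 4.0]
opening: -0.0003
gripper_force: 3.0
```

Call:
apply_moves --plan '[-1.5,-0.4,0,0,0,0.6,0,-1.5,-0.4,0,0,0,0.6,0]'

```text
clock: 19.9
eef_pos: [0.4632, -0.243, 0.1136]
tool_rot: [0.537, 0.843, 0.0, 0.001]
ft_force: [6.5, 0.8, 4.6]
opening: -0.0001
gripper_force: 2.8
```

```bash
python3 -c "
from h import *
state();knob()"
```

```text
t 19.9 tcp [ 463.2 -243.   113.6] yang 25.0 z [ 0.003 -0.001 -1.   ] F [6.5 0.8 4.6] open -0.1 gf 2.8
knob px 1980 top z [107.5 114.6] ctr [ 441.8 -249.7  113.8] r 153 ang 112.8
```

Call:
apply_moves --plan '[-1.5,-0.4,0,0,0,0.6,0,-1.5,-0.4,0,0,0,0.6,0]'

```text
clock: 20.2
eef_pos: [0.4599, -0.2437, 0.1135]
tool_rot: [0.528, 0.849, 0.0, 0.001]
ft_force: [5.5, 0.0, 3.2]
opening: -0.0001
gripper_force: 2.5
```

Call:
apply_moves --plan '[-1.5,-0.4,0,0,0,0.6,0,-1.5,-0.4,0,0,0,0.6,0]'

```text
clock: 20.45
eef_pos: [0.4555, -0.2443, 0.1129]
tool_rot: [0.52, 0.854, -0.0, -0.0]
ft_force: [3.0, -0.1, 0.8]
opening: 0.0
gripper_force: 1.2
```

```bash
python3 -c "
from h import *
state();knob()"
```

```text
t 20.45 tcp [ 455.5 -244.3  112.9] yang 27.4 z [-0.001 -0.    -1.   ] F [ 3.  -0.1  0.8] open 0.0 gf 1.2
knob px 1882 top z [106.1 114.3] ctr [ 434.7 -252.3  113.6] r 153 ang 115.6
```

Call:
apply_moves --plan '[-1.2,-0.4,0,0,0,0.5,0,-1.2,-0.4,0,0,0,0.5,0]'

```text
clock: 20.75
eef_pos: [0.4533, -0.2447, 0.1126]
tool_rot: [0.512, 0.859, -0.0, -0.001]
ft_force: [2.7, 1.2, 0.1]
opening: 0.0003
gripper_force: 1.2
```

```bash
python3 -c "
from h import *
state();knob()"
```

```text
t 20.75 tcp [ 453.3 -244.7  112.6] yang 28.4 z [-0.001  0.001 -1.   ] F [2.7 1.2 0.1] open 0.3 gf 1.2
knob px 1839 top z [105.9 114.1] ctr [ 432.6 -253.   113.3] r 153 ang 116.4
```

Call:
apply_moves --plan '[-1.2,-0.4,0,0,0,0.5,0,-1.2,-0.4,0,0,0,0.5,0,0,0,0,0,0,0,0]'

```text
clock: 21.18
eef_pos: [0.4508, -0.2459, 0.1127]
tool_rot: [0.505, 0.863, -0.0, -0.0]
ft_force: [-0.1, 0.4, -0.6]
opening: 0.0001
gripper_force: 0.0
```

```bash
python3 -c "
from h import *
state();knob()"
```

```text
t 21.18 tcp [ 450.8 -245.9  112.7] yang 29.3 z [-0.001  0.    -1.   ] F [-0.1  0.4 -0.6] open 0.1 gf 0.0
knob px 1965 top z [ 97.9 101.9] ctr [ 424.6 -260.6  100.9] r 150 ang 120.5
```

The handle dropped into the notch: the knob top is at 102 mm and contact force is zero. I'll back off and lift away.

Call:
apply_moves --plan '[6,1.5,0,0,0,0,0,6,1.5,10,0,0,0,0,0,0,40,0,0,0,0,0,0,50,0,0,0,0,-40,-20,20,0,0,0,0.3,0,0,0,0,0,0,0.3,0,0,0,0,0,0,0.3]'

```text
clock: 22.1
eef_pos: [0.4239, -0.2624, 0.2333]
tool_rot: [0.505, 0.863, 0.0, 0.0]
ft_force: [-0.3, -0.1, -0.6]
opening: 0.0254
gripper_force: 0.0
```

```bash
python3 - <<'E'
from h import *
state();knob()
p,d=bot.camera("scene");cv2.imwrite("pics/s9.png",cv2.resize(p[190:310,270:430],None,fx=5,fy=5,interpolation=2)[...,::-1])
E
```

```text
t 22.1 tcp [ 423.9 -262.4  233.3] yang 29.3 z [ 0.001 -0.    -1.   ] F [-0.3 -0.1 -0.6] open 25.4 gf 0.0
knob px 502 top z [100.3 102.1] ctr [ 423.8 -261.7  100.9] r 150 ang 121.0
```

View pics/s9.png

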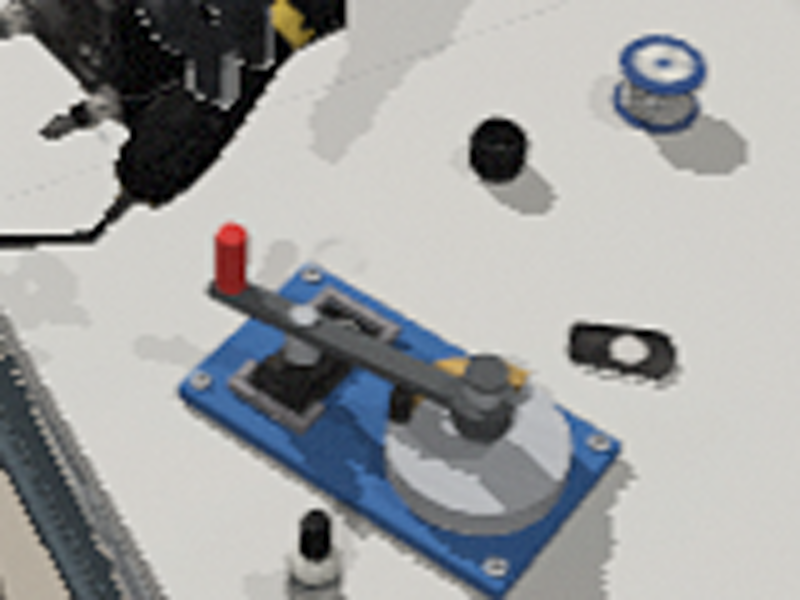

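The handle is over the nest with the foot on the fob at crop (290,375). The knob stands low, and the bottle and shell are still standing clear, so I'm handing the job in.

```bash
python3 -c "
from rig import bot
print(bot.job_done())"
```

```text
the job is handed in; nothing more can be done
None
```

The fob is flat in the nest, the handle has dropped into the low notch (knob top measured at about 101–102 mm) with its foot on the fob, the arm is clear, and I handed the job in at about 22 s; the hand-in call gave no verdict.

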